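Bolt the laundry-chute hatch and hold the gap gauge snug in its closing gap

ROBOT

A 7-joint arm with a two-finger parallel gripper is mounted at the origin on the work surface. World frame = base frame: x ahead of the robot, y to its left, z up, the work surface at z = 0. Lengths are in mm, angles in degrees, forces in N, time in s.
With the tool pointing down it reaches from about 400 to 850 mm from the base axis. Payload 6.9 kg.
Tool frame: the origin (TCP) lies midway between the tips of the shut fingers; the grasp point (between the pads) lies 19 mm behind it (arm.tcp_to_grasp is the z of the grasp point in the tool frame, in mm); z points along the fingers, y is the line along which they close (so a half turn about z gives the same grasp; the last joint's range is limited). The gripper opens to 85 mm and grips with 20 to 120 N. Pads are 22 mm wide; open, the fingers measure 114 mm over their backs; the gripper's body (76 mm by 85 mm) begins 54 mm behind the grasp point. The pads swing forward as they close: fully open they stand 13 mm farther back than shut.
Start: joints at [-61.049, 29.078, -13.613, 85.955, 7.202, 65.827, -8.869], TCP at [243.288, 575.693, 231.275] pointing down, gripper open.
Joint ranges: [-176.47, 176.47], [-13.61, 117.27], [-81.72, 77.17], [0.22, 143.17], [-87.28, 267.28], [10, 112.55], [-165.47, 165.47]. Speed limits (degrees/s): [136.94, 136.94, 180, 180, 180, 180, 180].

INTERFACE

Orientations are given as a 3x3 rotation matrix whose columns are the frame's x, y, z axes.
In Python, from bench import arm gives the robot as it stands. The module is installed in compiled form; this text tells all that it offers.
- The arm moves only by the tool servo_tool, never from a script. Its argument "steps" is a list of rows, each a list of 6 numbers: the shift along the tool's x, y, z in mm, then the turn, a rotation vector about the tool's x, y, z in degrees. In form: [[x, y, z, wx, wy, wz], ...]. A call has exactly 8 rows; each row is the pose to reach, as a shift and turn from the pose commanded when the call began, along the tool's axes at that moment; what a row does not reach only later rows make up. A row lasts 1/12 s, in which the tool goes at most 41.7 mm and 7.16 degrees, less where a joint would pass 70% of its speed; a pose out of reach is approached as far as the arm can. A call with a gripper value outside its range is refused whole. "claw" is the opening, from -1 (shut) to 1 (fully open), set as the call begins (left out, the last holds). The fingers move at their own pace and stop on an object; "squeeze" is the grip in N (left out, the last holds). Time passes only in rows, so rows that repeat a pose let the fingers close, or fill a call up. It gives the time, the measured TCP pose, the force, the opening and the grip force at its end, in the units of the state.
- arm.read_state(): the state, without advancing time (a new reading comes with each control period).
- arm.read_camera(name): name is "scene" or "top" or "wrist"; returns a dict with "image" (400x640x3 uint8, blue, green, red), "mtx" (3x3 intrinsics, pixels), "world_to_cam" (4x4, takes a point from world to camera coordinates); the wrist camera has in their place "hand_eye" (4x4, takes a point from camera to tool coordinates, whose origin is the TCP and whose axes are the flange's). Camera axes: x right, y up, looking along -z (the intrinsics and any distortion apply to the point x, -y, -z); pixel columns grow to the right and rows downward; lengths in mm; the calibration is good to about 2 mm. A picture is of the moment at which its call begins: read the wrist's pose just before it. There is no depth.
- arm.close_job(): hands the job in; it is judged then, once.
Trained networks look in a picture, given as the dict that the camera call returned (one of the last four; its "shot" number tells which), for a name from the list of things; names that differ only in an ending like _2 or _b are one class to them, and where a whole thing is asked for, a point or a joint stands for the part that bears it (a point fixed in the world has none). Each returns a list of dicts, best first, with "confidence" (0 to 1); they miss things now and then, are a little off and sometimes report something else, mostly with a low value. They report only what shows in the picture. A call takes as long as a camera call. They do not tell look-alikes from the thing itself.
- arm.recognise(thing, picture): "extent" ([left, top, right, bottom] as shares, 0 to 1, of the picture: columns of its width, rows of its height, round what is visible of it).
- arm.trace(thing, picture): "pixels" (400x640 bool, what is visible of it) and "extent" ([left, top, right, bottom] as shares, 0 to 1, of the picture: columns of its width, rows of its height, round what is visible of it).
The state is a dict: "t": time; "joint_pos": joint angles; "qd": joint speeds; "joint_efforts": joint torques, N m; "tool_pos": TCP position; "orientation": TCP orientation; "ft_force": force on the tool from outside, world axes, zero at the start; "torque": the same for the moment, N m; "opening": opening from 0.0 (shut) to 1.0 (fully open); "grip_force": force on a finger pad.
Only numpy, scipy, OpenCV 4.12 (cv2) and the standard library are available. Lean on these libraries where they do the work, as an engineer would, in place of code of your own. Each camera call takes 0.05 s, during which the arm holds its last target. There are 200 camera calls.

TASK

On the laundry-chute hatch lying face up on the bench, first slide the barrel bolt fully home into its keeper. Then lift the gap gauge out of its wooden stand by its handle and slide its blade straight down into the gap between the hatch leaf and the far frame rail, beside the bolt, until it drags snugly between the two without being forced. Finish while still gripping the gauge, holding it upright and still at that depth, and leave the other things on the bench where they are.

Things in the scene. Friction and masses are not known exactly. Their poses are not given: they have to be found in the camera images.
- frame: the hatch's fixed pale-wood frame, 260 x 300 mm, 50 mm tall, lying face up. Origin: centre of its underside; x points to the far rail (with the keeper), z up. The far rail's inner face is upright at x = +95 mm, y = -108 to +108 mm; its top 6 mm are chamfered back at 45 degrees
- gap_mouth (a point): point on the frame in the free stretch of the gap, at frame x = +92.5, y = -50, z = 50 mm (level with the leaf's top), axes as the frame: a 5 mm blade centred here just slides down the rail's face. The gap runs along y, 8.5 to 10.5 mm wide at the leaf's top, 0.2 mm narrower per mm of depth (bevelled leaf edge): the blade meets both sides 17 to 28 mm down
- leaf: the white leaf, 173 x 216 mm, 45 mm thick, bevelled edge to the far rail, bar handle 37 mm high at x = -45, y = -70 to 0 mm; origin and axes as the frame (within 1 mm), top at z = 50 mm. A blade pushes it back (to -x, up to 6 mm) against a rubber strip: it gives from 1.5 N of sideways force, then 0.2 mm per N. 5 to 15 N of push down on the gauge is snug; over 25 N is forcing it
- bolt (a joint): slide of the barrel bolt on the leaf (m): 0 drawn back, 0.036 fully home in the keeper (end stop). It slides along frame +x with about 2.5 N of friction and stays where left
- bolt_knob (a point): centre of the top of the bolt's upright steel knob, a round post 12 mm in diameter, which stands free above the bolt's guides for 27 mm below this point; the point is 45 mm above the leaf's top (95 mm above the bench), at frame y = +60 mm. It moves with the bolt
- keeper (a point): centre of the steel keeper, a bridge 18 x 26 mm and 20 mm high on the far rail, into which the bolt goes
- stand: fixed wooden block 70 x 90 x 80 mm high with an upright slot 12 x 24 mm in the middle of its top that holds the gauge. Origin: centre of its underside; z up
- gauge: the gap gauge: black block handle 20 (x) x 30 (y) x 50 (z) mm, steel blade below it. Origin: centre of the handle's underside, which rests on the stand, 80 mm above the bench; z up. Blade 5 mm thick (x), 18 mm wide (y), reaching 65 mm below the origin; it flexes up to 0.15 rad about y where it enters the handle (1.5 N m per rad), so it finds its way along the gap. About 0.1 kg
- blade_tip (a point): centre of the lower end of the gauge's blade, 65 mm below the gauge's origin; its z points up along the blade, x through the thickness, y along the width
- soap: loose white soap bottle with a black cap, 64 mm diameter, about 170 mm tall; origin centre of its underside. Bystander
- mug: loose white mug, 80 mm diameter, 90 mm tall; origin centre of its underside. Bystander
- screwdriver: loose screwdriver with a black handle, lying on the bench, about 200 mm long along its x. Bystander
- tray: loose grey screw tray 140 x 110 x 35 mm; origin centre of its underside. Bystander
- tin: loose metal tin, 80 mm diameter, 110 mm tall; origin centre of its underside. Bystander
- offcut: loose pale wood offcut 120 x 45 x 18 mm; origin centre of its underside. Bystander
There are look-alikes about, which are no part of the job. What is shaped like the gauge but blue is not meant.

How it is judged:
By the outcome, as a careful person would: the job done as asked, in the order asked, and still so for the second after the job is handed in, while the arm keeps its last pose, push and grip.
It also fails if it takes over 58 s, if anything falls off the work surface, if the arm or the gripper's body presses on something with over 40 N, if the wrist force passes 120 N, or if a joint passes its speed limit or range.

## Working session

There is one attempt and no reset: what is moved stays moved. The work goes in short steps, Python scripts to look and compute and a tool call to move; the robot and the scene stay as the last step left them, time stands still between calls to the robot, and variables do not carry over. Pictures are saved under pics/ and viewed, at most 10 in all, crops included, and the job is handed in when it is done.

Besides the shell and the picture viewer there is one more tool, called after "Emit:" as name([rows], argument=value, ...), one row to a line, values as JSON. servo_tool: Moves the arm, as the interface text tells. Its arguments: {"type":"object","properties":{"steps":{"type":"array","items":{"type":"array","items":{"type":"number"}}},"claw":{"type":"number"},"squeeze":{"type":"number"}},"required":["steps"]}

```bash
mkdir -p pics
cat > h.py <<'E'
import numpy as np, cv2
from bench import arm
def proj_ray(p,uv,T=None):
    K=np.array(p["mtx"]); d=np.array(p.get("dist",np.zeros(5)),float)
    x,y=cv2.undistortPoints(np.array([[uv]],float),K,d)[0,0]
    if "world_to_cam" in p: C=np.linalg.inv(np.array(p["world_to_cam"]))
    else: C=T@np.array(p["hand_eye"])
    return C[:3,3], C[:3,:3]@np.array([x,-y,-1.0])
def at_z(p,uv,z,T=None):
    o,d=proj_ray(p,uv,T); return o+d*(z-o[2])/d[2]
def project(p,X,T=None):
    W=np.array(p["world_to_cam"]) if "world_to_cam" in p else np.linalg.inv(T@np.array(p["hand_eye"]))
    c=W[:3,:3]@np.array(X,float)+W[:3,3]; q=np.array(p["mtx"])@np.array([c[0],-c[1],-c[2]]); return q[:2]/q[2]
def tool(s=None):
    s=s or arm.read_state(); T=np.eye(4); T[:3,:3]=s["orientation"]; T[:3,3]=s["tool_pos"]; return T
def px(r): e=r["extent"]; return [round(e[0]*640),round(e[1]*400),round(e[2]*640),round(e[3]*400)]
E
python3 - <<'E'
from h import *
for n in ("scene","top"):
    p=arm.read_camera(n); cv2.imwrite(f"pics/{n}.png",p["image"]); print(n,[k for k in p])
    for t in ("frame","leaf","bolt_knob","keeper","gauge","stand","soap","mug","screwdriver","tray","tin","offcut"):
        print(t,[(px(r),round(r["confidence"],2)) for r in arm.recognise(t,p)][:4])
s=arm.read_state(); print(s)
E
```

```text
scene ['image', 'mtx', 'world_to_cam', 'shot']
frame [([376, 202, 390, 223], 0.72), ([302, 173, 425, 255], 0.63), ([192, 156, 242, 184], 0.56)]
leaf [([316, 188, 399, 237], 0.79), ([189, 171, 208, 188], 0.49), ([402, 158, 433, 185], 0.23)]
bolt_knob [([380, 203, 388, 223], 0.4), ([302, 176, 423, 256], 0.27)]
keeper [([302, 174, 423, 260], 0.67), ([434, 174, 483, 215], 0.51)]
gauge [([163, 172, 180, 203], 0.77), ([161, 192, 181, 224], 0.59), ([191, 172, 207, 192], 0.47)]
stand [([186, 182, 224, 219], 0.98), ([431, 177, 482, 215], 0.47)]
soap [([149, 220, 185, 281], 0.89), ([301, 173, 423, 255], 0.64)]
mug [([222, 246, 267, 295], 0.92)]
screwdriver [([190, 160, 234, 182], 0.83)]
tray [([431, 175, 480, 219], 0.61)]
tin [([446, 208, 486, 258], 0.83)]
offcut [([404, 158, 436, 184], 0.81)]
top ['image', 'mtx', 'world_to_cam', 'shot']
frame []
leaf [([236, 165, 321, 228], 0.74)]
bolt_knob [([254, 168, 260, 192], 0.38)]
keeper [([220, 151, 341, 252], 0.56)]
gauge [([466, 178, 487, 190], 0.54), ([437, 204, 457, 217], 0.51), ([473, 214, 498, 226], 0.5)]
stand [([418, 195, 470, 230], 0.69), ([1
[... 469 characters left out ...]
1172]), 'qd': array([-0.00699239, -0.04502807,  0.09793109, -0.0316313 ,  0.02162399,
        0.02355259, -0.00106306]), 'joint_efforts': array([-4.64919503e-04, -6.20373917e+01, -2.18511611e+00, -2.49952877e+01,
        1.39437272e-02,  2.31508951e-03,  1.88649489e-05]), 'tool_pos': array([243.2697031 , 575.67604874, 231.24620468]), 'orientation': array([[-9.21136220e-01,  3.89240364e-01, -5.53089180e-05],
       [ 3.89240367e-01,  9.21136217e-01, -8.27706870e-05],
       [ 1.87293552e-05, -9.77715413e-05, -9.99999995e-01]]), 'ft_force': array([ 0.59766589,  0.66172931, -0.14715892]), 'torque': array([ 0.03460707, -0.01385149,  0.00534414]), 'grip_force': 0.0, 'opening': 0.9987685367981677}
```

Run:
```python
import cv2,numpy as np
a=cv2.imread("pics/top.png")[95:315,130:510]; b=cv2.imread("pics/scene.png")[145:305,140:500]
cv2.imwrite("pics/topc.png",cv2.resize(a,(800,463),interpolation=cv2.INTER_CUBIC))
cv2.imwrite("pics/scenec.png",cv2.resize(b,(800,356),interpolation=cv2.INTER_CUBIC))
```

```text
(no output)
```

View pics/topc.png

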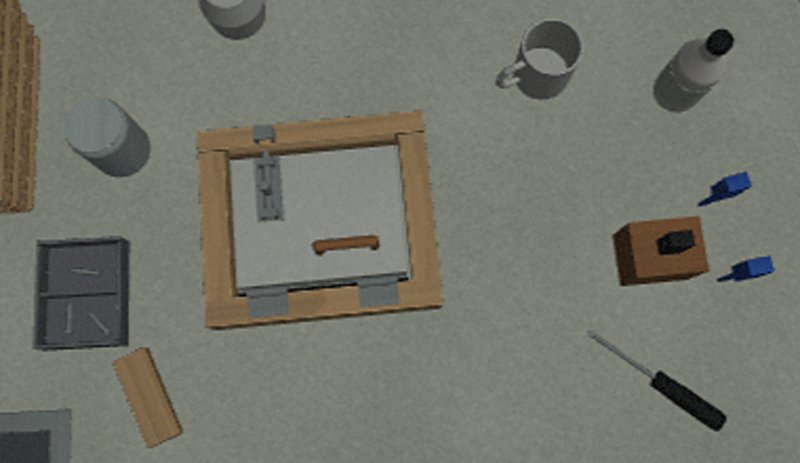

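View pics/scenec.png

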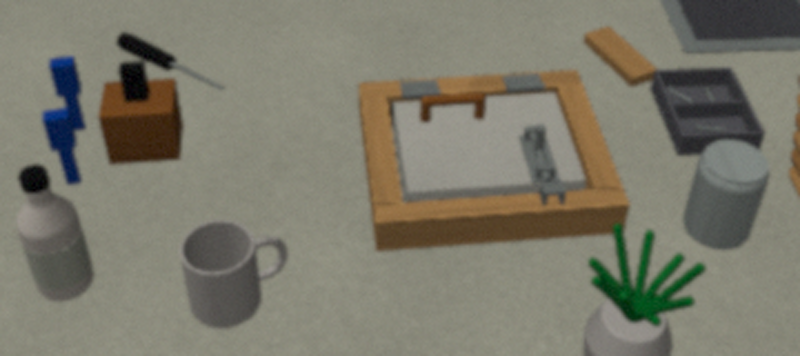

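Top crop (full-image px = 130+u/2.105, 95+v/2.105): hatch frame corners at crop (197,131), (423,112), (440,305), (207,327); keeper at (264,133), bolt at about (267,180). Gauge candidates: black handle standing in the wooden stand at (677,241), and blue ones lying at (737,184) and (760,268). The black one in the stand fits; I'll confirm it in the wrist camera close-up before grasping.

Run:
```python
from h import *
p=arm.read_camera("top")
f=lambda u,v,z: at_z(p,(130+u/2.105,95+v/2.105),z)
C=[f(*c,50)[:2] for c in [(197,131),(423,112),(440,305),(207,327)]]
print(np.round(C,1)); C=np.array(C); print("centre",C.mean(0))
for i in range(4):
    d=C[(i+1)%4]-C[i]; print(np.linalg.norm(d),np.degrees(np.arctan2(d[1],d[0])))
print("keeper",f(264,133,65),"stand top",[f(*c,80)[:2].round(1) for c in [(613,233),(703,218),(708,271),(622,284)]])
print("handle top z130",f(681,238,130), "bottle",f(720,42,170))
print("knob?",[f(266,y,95)[:2].round() for y in (155,185,210)])
print("sc",project(arm.read_camera("scene"),[0,0,0]))
```

```text
[[659.3 304.4]
 [669.4   5.2]
 [412.9  -1. ]
 [401.  292.3]]
centre [535.64889805 150.20334927]
299.37412642342645 -88.05287005549548
256.64974735344924 -178.62548199537486
293.55017761815725 92.31322203079807
258.5331781743618 2.6707419991577055
keeper [646.61703578 213.72463634  65.        ] stand top [array([ 487.7, -220.1]), array([ 500.6, -334.3]), array([ 433.8, -331.7]), array([ 423.5, -224.2])]
handle top z130 [ 468.19568613 -285.5083002   130.        ] bottle [ 694.82307053 -346.92212097  170.        ]
knob? [array([607., 207.]), array([569., 208.]), array([537., 208.])]
sc [298.46493727 122.53434115]
```

```bash
cat >> h.py <<'E'
from scipy.spatial.transform import Rotation as R
def goto(pos,yaw_y):
    "shift/turn in tool axes to put TCP at pos, pointing down, tool y at yaw_y deg in world"
    T=tool(); a=np.radians(yaw_y); y=np.array([np.cos(a),np.sin(a),0]); z=np.array([0,0,-1.]); Rt=np.c_[np.cross(y,z),y,z]
    print("shift",(T[:3,:3].T@(np.array(pos)-T[:3,3])).round(1),"turn",np.degrees(R.from_matrix(T[:3,:3].T@Rt).as_rotvec()).round(2))
E
python3 - <<'E'
from h import *
goto((540,190,270),92)
print(np.round(arm.read_camera("wrist")["hand_eye"],2))
E
```

```text
shift [-423.4 -239.7  -38.7] turn [ -0.    -0.   -24.91]
[[  -0.      0.96    0.27   66.93]
 [   1.      0.      0.     -0.68]
 [   0.      0.27   -0.96 -142.62]
 [   0.      0.      0.      1.  ]]
```

Emit:
servo_tool([
  [-30,-17,-10,0,0,-3],
  [-63,-36,-20,0,0,-6],
  [-96,-54,-38,0,0,-9],
  [-129,-73,-38,0,0,-12],
  [-162,-92,-38,0,0,-15],
  [-195,-110,-38,0,0,-18],
  [-228,-129,-38,0,0,-21],
  [-261,-148,-38,0,0,-24.9],
])

```text
t: 2.12
tool_pos: [427.0, 336.2, 269.6]
orientation: [[-0.999, -0.037, 0.001], [-0.037, 0.999, 0.0], [-0.001, 0.0, -1.0]]
ft_force: [0.0, -0.0, 0.3]
opening: 1.0
grip_force: 0.0
```

```bash
python3 -c "
from h import *
goto((540,190,270),92)"
```

```text
shift [-107.5 -150.3   -0.4] turn [0.02 0.03 0.13]
```

Emit:
servo_tool([
  [-20,-28,0,0,0,0],
  [-40,-56,0,0,0,0],
  [-60,-84,0,0,0,0],
  [-80,-112,0,0,0,0],
  [-100,-140,0,0,0,0],
  [-107,-150,0,0,0,0],
  [-107,-150,0,0,0,0],
  [-107,-150,0,0,0,0],
])

```text
t: 2.78
tool_pos: [538.3, 191.3, 269.2]
orientation: [[-0.999, -0.033, -0.0], [-0.033, 0.999, 0.0], [0.0, 0.0, -1.0]]
ft_force: [0.4, -0.0, 0.6]
opening: 1.003
grip_force: 0.0
```

Run:
```python
from h import *
T=tool(); p=arm.read_camera("wrist"); im=p["image"]; cv2.imwrite("pics/w1.png",im); np.save("w1T.npy",T)
import pickle; pickle.dump(p,open("w1.pkl","wb"))
for t in ("bolt_knob","keeper","leaf"): print(t,[(px(r),round(r["confidence"],2)) for r in arm.recognise(t,p)][:3])
print(T[:3,3])
```

```text
bolt_knob []
keeper [([112, 18, 431, 281], 0.59)]
leaf [([108, 20, 429, 279], 0.7), ([161, 72, 387, 248], 0.65)]
[538.29194476 191.34060619 269.15067771]
```

View pics/w1.png

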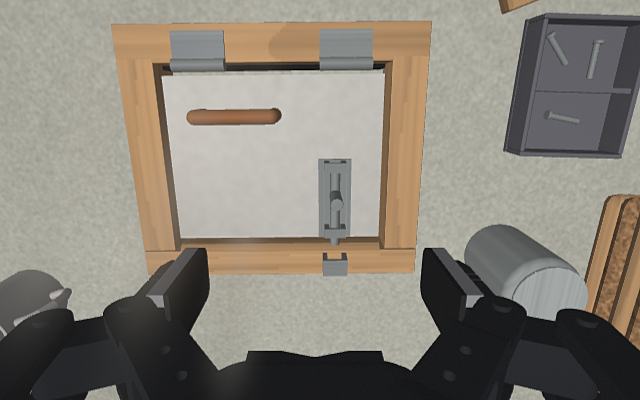

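Wrist view: bolt plate at (335,198), knob top around (337,205), keeper at (335,264), leaf handle at (234,116), gap along row ~240; the far rail is at the bottom. I'll compute from it and enlarge the bolt.

Run:
```python
from h import *
import pickle
p=pickle.load(open("w1.pkl","rb")); T=np.load("w1T.npy")
C=np.array([at_z(p,c,50,T)[:2] for c in [(112,25),(431,20),(414,272),(148,275)]]); print(C.round(1),C.mean(0))
for i in range(4):
    d=C[(i+1)%4]-C[i]; print(np.linalg.norm(d).round(1),np.degrees(np.arctan2(d[1],d[0])).round(2))
print("knob top",at_z(p,(337,204),95,T),"keeper",at_z(p,(335,256),70,T))
im=p["image"][150:285,140:420]; cv2.imwrite("pics/w1c.png",cv2.resize(im,(800,386),interpolation=cv2.INTER_CUBIC))
```

```text
[[415.7  -2.5]
 [401.7 294.4]
 [660.7 306.5]
 [674.3   7.3]] [538.07622834 151.43740475]
297.3 92.71
259.3 2.67
299.5 -87.4
258.7 -177.81
knob top [569.56575196 212.55493066  95.        ] keeper [634.4149146  215.22758326  70.        ]
```

View pics/w1c.png

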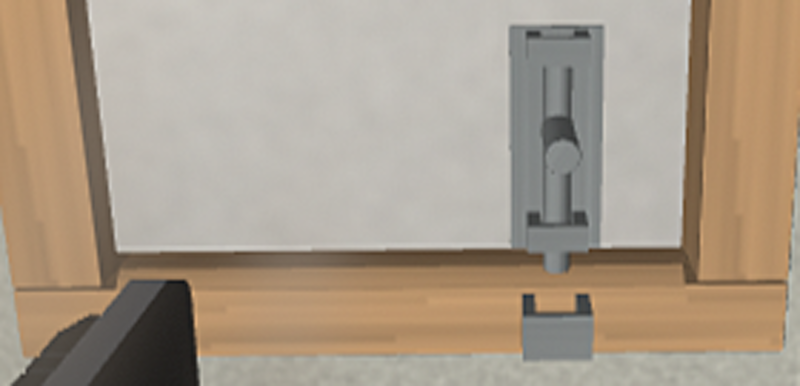

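```bash
python3 -c "
from h import *
goto((570,212.5,76),92.4)"
```

```text
shift [-33.4  17.8 193.5] turn [ 0.04 -0.01 -0.25]
```

Emit:
servo_tool([
  [-17,9,20,0,0,0],
  [-33.4,17.8,50,0,0,-0.3],
  [-33.4,17.8,85,0,0,-0.3],
  [-33.4,17.8,120,0,0,-0.3],
  [-33.4,17.8,150,0,0,-0.3],
  [-33.4,17.8,175,0,0,-0.3],
  [-33.4,17.8,190,0,0,-0.3],
  [-33.4,17.8,194,0,0,-0.3],
], claw=0.1)

```text
t: 3.65
tool_pos: [568.7, 211.2, 72.4]
orientation: [[-0.999, -0.042, -0.005], [-0.042, 0.999, -0.001], [0.005, -0.001, -1.0]]
ft_force: [-0.6, 0.6, 0.3]
opening: 0.549
grip_force: 0.0
```

Emit:
servo_tool([
  [0,0,0,0,0,0],
  [0,0,0,0,0,0],
  [0,0,0,0,0,0],
  [0,0,0,0,0,0],
  [0,0,0,0,0,0],
  [0,0,0,0,0,0],
  [0,0,0,0,0,0],
  [0,0,0,0,0,0],
], claw=-1, squeeze=25)

```text
t: 4.32
tool_pos: [571.6, 213.2, 76.9]
orientation: [[-0.999, -0.042, 0.003], [-0.042, 0.999, 0.004], [-0.003, 0.004, -1.0]]
ft_force: [0.2, 4.5, -0.9]
opening: 0.127
grip_force: 26.2
```

Emit:
servo_tool([
  [-4,-0.5,0,0,0,0],
  [-9,-0.5,0,0,0,0],
  [-14,-0.5,0,0,0,0],
  [-19,-0.5,0,0,0,0],
  [-24,-0.5,0,0,0,0],
  [-28,-0.5,0,0,0,0],
  [-32,-0.5,0,0,0,0],
  [-34,-0.5,0,0,0,0],
])

```text
t: 4.98
tool_pos: [598.0, 214.3, 76.5]
orientation: [[-0.999, -0.043, -0.012], [-0.043, 0.999, 0.001], [0.012, 0.001, -1.0]]
ft_force: [-26.4, 3.2, 18.1]
opening: 0.127
grip_force: 28.0
```

Emit:
servo_tool([
  [-1,0,0,0,0,0],
  [-2,0,0,0,0,0],
  [-3,0,0,0,0,0],
  [-3.5,0,0,0,0,0],
  [-4,0,0,0,0,0],
  [-4,0,0,0,0,0],
  [-4,0,0,0,0,0],
  [-4,0,0,0,0,0],
])

```text
t: 5.65
tool_pos: [598.1, 214.3, 76.5]
orientation: [[-0.999, -0.045, -0.018], [-0.045, 0.999, -0.001], [0.018, 0.0, -1.0]]
ft_force: [-32.9, 1.4, 22.5]
opening: 0.126
grip_force: 28.4
```

Emit:
servo_tool([
  [3,0,0,0,0,0],
  [6,0,0,0,0,0],
  [9,0,0,0,0,0],
  [9,0,0,0,0,0],
  [9,0,0,0,0,0],
  [9,0,0,0,0,0],
  [9,0,0,0,0,0],
  [9,0,0,0,0,0],
])

```text
t: 6.32
tool_pos: [597.5, 214.3, 76.8]
orientation: [[-0.999, -0.043, -0.003], [-0.043, 0.999, 0.003], [0.002, 0.003, -1.0]]
ft_force: [-8.0, 5.0, 4.7]
opening: 0.125
grip_force: 26.8
```

Emit:
servo_tool([
  [0,0,0,0,0,0],
  [0,0,0,0,0,0],
  [0,0,-10,0,0,0],
  [10,0,-40,0,0,0],
  [30,0,-75,0,0,0],
  [50,0,-110,0,0,0],
  [60,0,-125,0,0,0],
  [60,0,-125,0,0,0],
], claw=1)

```text
t: 6.98
tool_pos: [540.5, 209.7, 206.2]
orientation: [[-0.999, -0.04, 0.008], [-0.04, 0.999, 0.003], [-0.008, 0.002, -1.0]]
ft_force: [0.4, 1.3, 0.3]
opening: 0.999
grip_force: 0.0
```

Run:
```python
from h import *
import pickle
T=tool(); p=arm.read_camera("wrist"); np.save("w2T.npy",T); pickle.dump(p,open("w2.pkl","wb"))
im=p["image"]; print(T[:3,3], project(p,(605,214,95),T))
cv2.imwrite("pics/w2.png",cv2.resize(im[100:400,120:520],(800,600),interpolation=cv2.INTER_CUBIC))
```

```text
[540.47361697 209.6559057  206.19936982] [317.4586848  266.30070326]
```

View pics/w2.png

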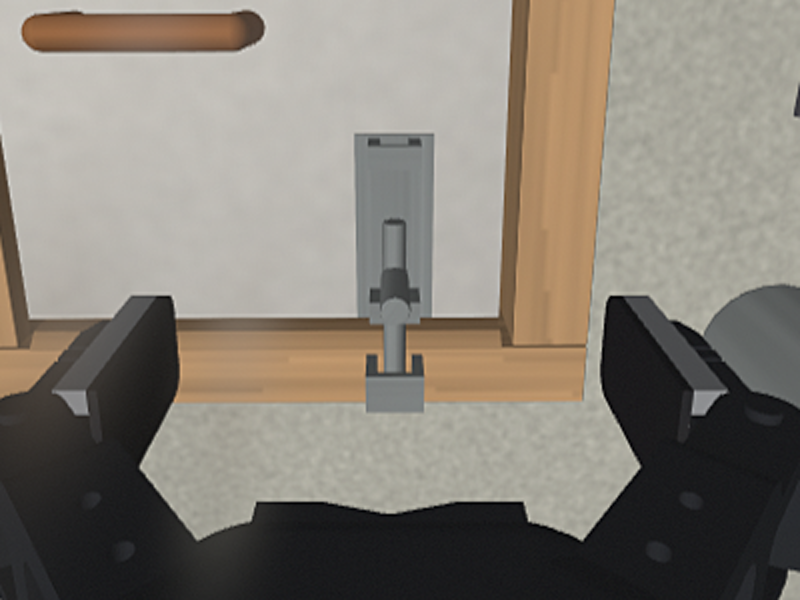

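The bolt end is now inside the keeper (crop (395,370)), knob top at crop (396,310), up against its front guide. Checking how far it travelled.

Run:
```python
from h import *
import pickle
for n,top,rear in ((1,(337.1,204.6),(140+557/2.857,150+65/2.857)),(2,(120+396/2,100+310/2),(120+395/2,100+218/2))):
    p=pickle.load(open(f"w{n}.pkl","rb")); T=np.load(f"w{n}T.npy")
    print(at_z(p,top,95,T).round(1),"rear",at_z(p,rear,62,T).round(1))
p=pickle.load(open("w2.pkl","rb"))
print("frame yaw edge",at_z(p,(120+320/2-130,100+320/2),50,T),at_z(p,(120+500/2,100+318/2),50,T))
print("keeper near top edge",at_z(p,(120+395/2,100+375/2),70,T),"far",at_z(p,(120+395/2,100+412/2),70,T))
print("keeper1",at_z(pickle.load(open("w1.pkl","rb")),(140+557/2.857,150+358/2.857),70,np.load("w1T.npy")))
```

```text
[570.1 212.7  95. ] rear [547.1 211.4  62. ]
[595.3 214.   95. ] rear [568.6 212.8  62. ]
frame yaw edge [628.21089559  61.18725557  50.        ] [619.27337186 263.51389776  50.        ]
keeper near top edge [638.72038071 215.73481448  70.        ] far [657.34025097 216.52917515  70.        ]
keeper1 [656.8392729  216.27073743  70.        ]
```

Run:
```python
from h import *
import pickle
p=pickle.load(open("w1.pkl","rb")); T=np.load("w1T.npy")
g=lambda v,z: at_z(p,(140+557/2.857,150+v/2.857),z,T)[0].round(1)
print("w1 tip z60",g(272,60),g(272,56),"front guide top",g(226,68),g(250,68),"rear guide",g(38,68),g(65,68),"plate",g(25,50),g(247,50))
p2=pickle.load(open("w2.pkl","rb")); T2=np.load("w2T.npy")
g2=lambda v,z: at_z(p2,(120+395/2,100+v/2),z,T2)[0].round(1)
print("w2 front guide top",g2(303,68),g2(323,68),"rear",g2(137,68),g2(147,68),"plate",g2(133,50),g2(320,50))
im1=cv2.resize(p["image"][155:270,300:370],(0,0),fx=5,fy=5,interpolation=cv2.INTER_CUBIC)[:575]
im2=cv2.resize(p2["image"][160:310,280:360],(0,0),fx=3.83,fy=3.83,interpolation=cv2.INTER_CUBIC)[:575]
cv2.imwrite("pics/cmp.png",np.hstack([im1[:574],im2[:574]]))
```

```text
w1 tip z60 626.6 628.4 front guide top 605.1 614.4 rear guide 536.3 545.8 plate 535.0 620.7
w2 front guide top 605.1 614.6 rear 532.3 536.5 plate 534.5 622.2
```

View pics/cmp.png

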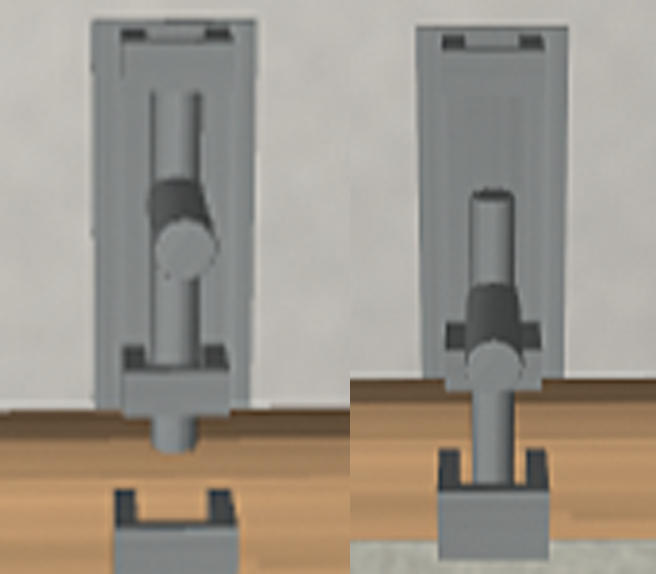

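```bash
python3 -c "
from h import *
goto((596,214,85),92.4)"
```

```text
shift [-54.6   2.6 119.2] turn [ 0.08  0.33 -0.11]
```

Emit:
servo_tool([
  [-20,1,10,0,0,0],
  [-45,2,30,0,0,0],
  [-55,2.6,55,0,0,0],
  [-55,2.6,80,0,0,0],
  [-55,2.6,105,0,0,0],
  [-55,2.6,119,0,0,0],
  [-55,2.6,119,0,0,0],
  [-55,2.6,119,0,0,0],
], claw=0.1)

```text
t: 7.7
tool_pos: [594.8, 212.8, 80.0]
orientation: [[-0.999, -0.039, -0.002], [-0.039, 0.999, -0.001], [0.002, -0.001, -1.0]]
ft_force: [0.2, -0.4, -0.1]
opening: 0.55
grip_force: 0.0
```

Emit:
servo_tool([
  [0,0,0,0,0,0],
  [0,0,0,0,0,0],
  [0,0,0,0,0,0],
  [0,0,0,0,0,0],
  [0,0,0,0,0,0],
  [0,0,0,0,0,0],
  [0,0,0,0,0,0],
  [0,0,0,0,0,0],
], claw=-1, squeeze=40)

```text
t: 8.37
tool_pos: [595.8, 214.4, 82.7]
orientation: [[-0.999, -0.04, 0.003], [-0.04, 0.999, 0.001], [-0.003, 0.001, -1.0]]
ft_force: [-1.1, 2.3, 6.1]
opening: 0.114
grip_force: 39.2
```

Emit:
servo_tool([
  [-1,0,0,0,0,0],
  [-2,0,0,0,0,0],
  [-3,0,0,0,0,0],
  [-4,0,0,0,0,0],
  [-5,0,0,0,0,0],
  [-6,0,0,0,0,0],
  [-6,0,0,0,0,0],
  [-6,0,0,0,0,0],
])

```text
t: 9.03
tool_pos: [596.2, 214.4, 82.4]
orientation: [[-0.999, -0.042, -0.007], [-0.042, 0.999, -0.001], [0.008, -0.001, -1.0]]
ft_force: [-15.6, -1.1, 18.7]
opening: 0.109
grip_force: 40.5
```

Emit:
servo_tool([
  [5,0,0,0,0,0],
  [6,0,0,0,0,0],
  [6,0,0,0,0,0],
  [6,0,-8,0,0,0],
  [6,0,-30,0,0,0],
  [15,0,-60,0,0,5],
  [20,-20,-95,0,0,10],
  [30,-50,-130,0,0,15],
], claw=1)

```text
t: 9.7
tool_pos: [574.1, 168.6, 209.2]
orientation: [[-0.975, 0.22, 0.001], [0.22, 0.975, 0.002], [-0.0, 0.003, -1.0]]
ft_force: [0.9, -1.0, 0.1]
opening: 1.003
grip_force: 0.0
```

```bash
python3 -c "
from h import *
s=arm.read_state();print(s['joint_pos'].round(),s['tool_pos'],s['t'],s['opening'])
goto((470,-285,262),0)"
```

```text
[-13.  27.  -9.  92.   5.  61.  54.] [574.09217237 168.62105734 209.19290419] 9.7 1.0030803251741793
shift [   1.7 -465.3  -54. ] turn [ 0.14 -0.08 77.29]
```

Emit:
servo_tool([
  [0,-36,-15,0,0,6.5],
  [0,-72,-30,0,0,13],
  [0,-110,-45,0,0,19.5],
  [0,-148,-54,0,0,26],
  [0,-186,-54,0,0,32.5],
  [0,-224,-54,0,0,39],
  [0,-262,-54,0,0,45.5],
  [0,-300,-54,0,0,52],
])

```text
t: 10.37
tool_pos: [507.5, -128.4, 262.1]
orientation: [[-0.422, 0.907, 0.001], [0.907, 0.422, -0.0], [-0.001, 0.001, -1.0]]
ft_force: [0.7, -0.5, -0.4]
opening: 1.0
grip_force: 0.0
```

```bash
python3 -c "
from h import *
goto((470,-285,262),0)"
```

```text
shift [-1.261e+02 -1.001e+02  1.000e-01] turn [ 0.08  0.03 24.96]
```

Emit:
servo_tool([
  [-28,-22,0,0,0,6],
  [-56,-44,0,0,0,12],
  [-84,-66,0,0,0,18],
  [-112,-88,0,0,0,24],
  [-126,-100,0,0,0,25],
  [-126,-100,0,0,0,25],
  [-126,-100,0,0,0,25],
  [-126,-100,0,0,0,25],
])

```text
t: 11.03
tool_pos: [471.9, -282.1, 261.4]
orientation: [[-0.007, 1.0, 0.0], [1.0, 0.007, 0.001], [0.001, 0.0, -1.0]]
ft_force: [-0.1, 0.1, -0.0]
opening: 1.002
grip_force: 0.0
```

Run:
```python
from h import *
import pickle
T=tool(); p=arm.read_camera("wrist"); np.save("w3T.npy",T); pickle.dump(p,open("w3.pkl","wb"))
print(T[:3,3],project(p,(468,-285,130),T))
for t in ("gauge","stand"): print(t,[(px(r),round(r["confidence"],2)) for r in arm.recognise(t,p)][:4])
u,v=project(p,(468,-285,105),T); print(u,v)
x0=int(max(0,min(u-120,400))); y0=int(max(0,min(v-90,220))); print(x0,y0)
cv2.imwrite("pics/w3.png",cv2.resize(p["image"][y0:y0+180,x0:x0+240],(800,600),interpolation=cv2.INTER_CUBIC))
```

```text
[ 471.92516931 -282.13047688  261.35582464] [308.94766538 184.47543802]
gauge [([258, 228, 287, 298], 0.97), ([366, 221, 399, 290], 0.9), ([296, 153, 322, 208], 0.86)]
stand [([269, 117, 346, 221], 0.62)]
309.3515827712755 177.35193537409106
189 87
```

View pics/w3.png

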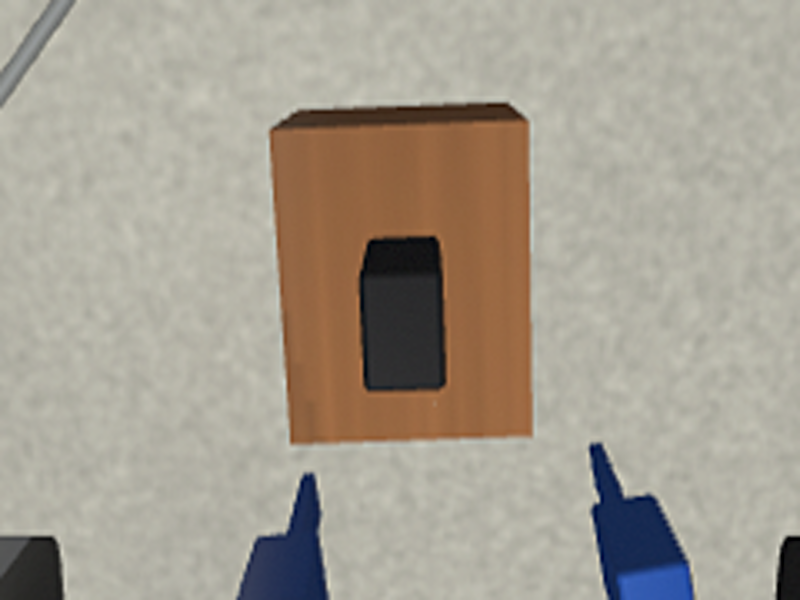

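Crop shows the black gauge in the stand (top face centred at crop (404,330), full image (310,186)) and two blue look-alikes on the bench at crop (285,560) and (640,560); the black one in the stand is the gauge meant.

Run:
```python
from h import *
import pickle
p=pickle.load(open("w3.pkl","rb")); T=np.load("w3T.npy")
f=lambda u,v,z: at_z(p,(189+u/3.3333,87+v/3.3333),z,T)[:2]
C=np.array([f(*c,130) for c in [(362,272),(440,272),(445,387),(368,389)]])
S=np.array([f(*c,80) for c in [(271,130),(528,122),(532,435),(290,442)]])
for Q in (C,S):
    print(Q.round(1),Q.mean(0))
    for i in range(4):
        d=Q[(i+1)%4]-Q[i]; print(np.linalg.norm(d).round(1),np.degrees(np.arctan2(d[1],d[0])).round(2))
c=C.mean(0); 
for z in (112,): goto((*c,z),0)
```

```text
[[ 459.1 -272.2]
 [ 477.4 -272.1]
 [ 479.  -300.4]
 [ 460.3 -301. ]] [ 468.94805793 -286.43616456]
18.3 0.36
28.3 -86.91
18.6 -178.09
28.8 92.53
[[ 432.5 -243.7]
 [ 501.7 -241.2]
 [ 505.6 -330.2]
 [ 435.6 -332.8]] [ 468.85518999 -286.97789631]
69.2 2.12
89.2 -87.48
70.0 -177.9
89.1 92.01
shift [ -4.8  -3.2 149.3] turn [ 0.02 -0.03  0.45]
```

```bash
python3 -c "
from h import *
goto((468.9,-286.7,88),2.1)"
```

```text
shift [ -5.1  -3.3 173.3] turn [ 0.02 -0.03 -1.65]
```

Emit:
servo_tool([
  [-5,-3.3,20,0,0,-1.7],
  [-5,-3.3,50,0,0,-1.7],
  [-5,-3.3,85,0,0,-1.7],
  [-5,-3.3,115,0,0,-1.7],
  [-5,-3.3,142,0,0,-1.7],
  [-5,-3.3,160,0,0,-1.7],
  [-5,-3.3,170,0,0,-1.7],
  [-5,-3.3,173,0,0,-1.7],
], claw=0.2)

```text
t: 11.85
tool_pos: [467.9, -286.9, 86.7]
orientation: [[-0.036, 0.999, -0.002], [0.999, 0.036, 0.001], [0.002, -0.002, -1.0]]
ft_force: [-0.7, -0.6, 0.8]
opening: 0.597
grip_force: 0.0
```

Emit:
servo_tool([
  [0,0,0,0,0,0],
  [0,0,0,0,0,0],
  [0,0,0,0,0,0],
  [0,0,0,0,0,0],
  [0,0,0,0,0,0],
  [0,0,0,0,0,0],
  [0,0,0,0,0,0],
  [0,0,0,0,0,0],
])

```text
t: 12.52
tool_pos: [468.2, -288.2, 88.4]
orientation: [[-0.035, 0.999, 0.0], [0.999, 0.035, -0.0], [-0.0, 0.0, -1.0]]
ft_force: [-0.4, -0.1, -0.5]
opening: 0.597
grip_force: 0.0
```

Emit:
servo_tool([
  [0,0,0,0,0,0],
  [0,0,0,0,0,0],
  [0,0,0,0,0,0],
  [0,0,0,0,0,0],
  [0,0,0,0,0,0],
  [0,0,0,0,0,0],
  [0,0,0,0,0,0],
  [0,0,0,0,0,0],
], claw=-1, squeeze=60)

```text
t: 13.18
tool_pos: [468.2, -288.2, 88.3]
orientation: [[-0.035, 0.999, 0.0], [0.999, 0.035, -0.0], [-0.0, 0.0, -1.0]]
ft_force: [-0.1, -0.3, 3.1]
opening: 0.229
grip_force: 58.6
```

Emit:
servo_tool([
  [0,0,-8,0,0,0],
  [0,0,-22,0,0,0],
  [0,0,-45,0,0,0],
  [0,0,-75,0,0,0],
  [0,0,-105,0,0,0],
  [0,0,-132,0,0,0],
  [20,8,-145,0,0,0],
  [50,20,-150,0,0,0],
])

```text
t: 13.85
tool_pos: [485.9, -241.0, 241.6]
orientation: [[-0.028, 1.0, 0.004], [1.0, 0.028, -0.004], [-0.004, 0.004, -1.0]]
ft_force: [0.8, 0.3, -1.6]
opening: 0.223
grip_force: 58.6
```

Emit:
servo_tool([
  [35,14,0,0,0,0],
  [70,28,0,0,0,0],
  [105,43,0,0,0,0],
  [140,58,0,0,0,0],
  [175,72,0,0,0,0],
  [210,87,0,0,0,0],
  [240,100,0,0,0,0],
  [265,110,0,0,0,0],
])

```text
t: 14.52
tool_pos: [587.4, 34.6, 238.3]
orientation: [[-0.037, 0.999, -0.0], [0.999, 0.037, 0.001], [0.001, -0.0, -1.0]]
ft_force: [-0.1, -0.7, -0.6]
opening: 0.228
grip_force: 58.6
```

Run:
```python
from h import *
import pickle
goto((632.5,104,150),2.5); s=arm.read_state(); print(s['opening'],s['grip_force'],s['ft_force'])
p=pickle.load(open("w2.pkl","rb")); T=np.load("w2T.npy")
for c in ((180,403),(583,401)): print("far edge",at_z(p,(120+c[0]/2,100+c[1]/2),50,T))
```

```text
shift [67.6 47.6 88.4] turn [-0.01 -0.05 -0.37]
0.2279874074537056 58.554237484931946 [-0.05506621 -0.65600492 -0.58297447]
far edge [669.7129086  114.58098358  50.        ]
far edge [661.16022551 306.74411838  50.        ]
```

Emit:
servo_tool([
  [25,18,0,0,0,-0.4],
  [50,36,5,0,0,-0.4],
  [67.6,47.6,20,0,0,-0.4],
  [67.6,47.6,45,0,0,-0.4],
  [67.6,47.6,70,0,0,-0.4],
  [67.6,47.6,90,0,0,-0.4],
  [67.6,47.6,98,0,0,-0.4],
  [67.6,47.6,98,0,0,-0.4],
])

```text
t: 15.18
tool_pos: [630.8, 100.3, 138.2]
orientation: [[-0.042, 0.999, -0.004], [0.999, 0.042, -0.001], [-0.001, -0.004, -1.0]]
ft_force: [-0.1, -0.0, -1.0]
opening: 0.227
grip_force: 58.7
```

Run:
```python
from h import *
import pickle
T=tool(); p=arm.read_camera("wrist"); np.save("w4T.npy",T); pickle.dump(p,open("w4.pkl","wb"))
print(T.round(3)); 
cv2.imwrite("pics/w4.png",cv2.resize(p["image"][0:300,140:540],(800,600),interpolation=cv2.INTER_CUBIC))
print("tip",project(p,T[:3,3]-[0,0,73.3],T))
for y in (-50,-20,0,20): 
  a=np.radians(2.5); o=[]
  for x in (95,101): q=np.array([538.1,151.4])+[x*np.cos(a)-y*np.sin(a),x*np.sin(a)+y*np.cos(a)]; o.append(project(p,(*q,50 if x==101 else 44),T).round(1))
  print(y,o)
```

```text
[[-4.20000e-02  9.99000e-01 -4.00000e-03  6.30835e+02]
 [ 9.99000e-01  4.20000e-02 -1.00000e-03  1.00270e+02]
 [-1.00000e-03 -4.00000e-03 -1.00000e+00  1.38219e+02]
 [ 0.00000e+00  0.00000e+00  0.00000e+00  1.00000e+00]]
tip [314.4766825  202.40075052]
-50 [array([321.2, 186.3]), array([330.3, 188.5])]
-20 [array([321.4, 142.6]), array([330.8, 143.8])]
0 [array([321.5, 111.8]), array([331.1, 112.2])]
20 [array([321.6,  79.5]), array([331.4,  79.1])]
```

View pics/w4.png

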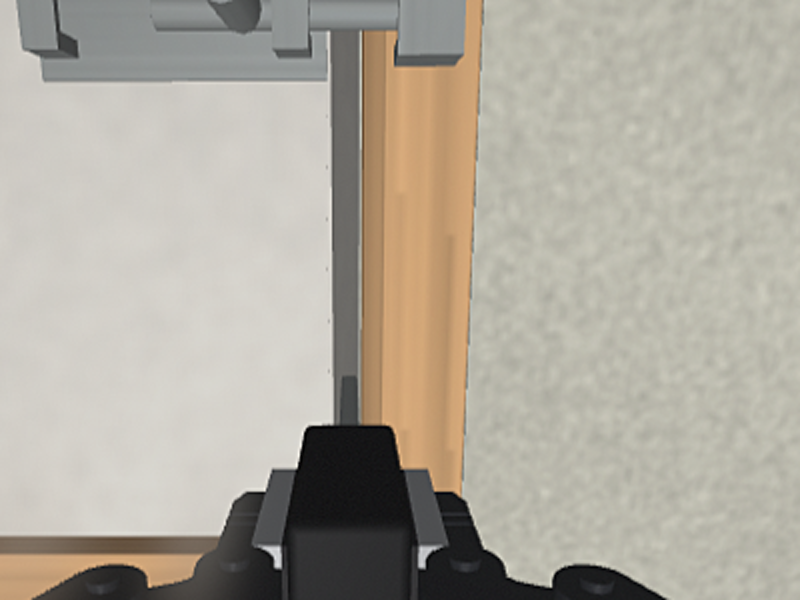

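Crop shows the leaf edge at column 333, rail face at 362 (chamfer to 384), blade tip at 341–357, bolt plate and keeper top-left — matches the predicted rail face (full px 321). Blade is over the gap; a small x correction is due.

```bash
python3 -c "
from h import *
goto((632.6,104,122),2.5);s=arm.read_state(); print(s['tool_pos'],s['ft_force'],s['torque'])"
```

```text
shift [ 3.7  0.9 18. ] turn [-0.09  0.02 -0.12]
[631.90557565 100.30490268 139.97429106] [-0.859348    0.0651787  -0.42806571] [ 0.0144426  -0.03988101  0.04066967]
```

Emit:
servo_tool([
  [2,0.8,0,0,0,0],
  [3.5,0.8,3,0,0,0],
  [3.5,0.8,8,0,0,0],
  [3.5,0.8,13,0,0,0],
  [3.5,0.8,17,0,0,0],
  [3.5,0.8,18,0,0,0],
  [3.5,0.8,18,0,0,0],
  [3.5,0.8,18,0,0,0],
])

```text
t: 15.9
tool_pos: [633.0, 103.9, 122.1]
orientation: [[-0.042, 0.999, -0.0], [0.999, 0.042, -0.0], [-0.0, -0.0, -1.0]]
ft_force: [1.4, -0.1, 0.1]
opening: 0.224
grip_force: 58.7
```

Emit:
servo_tool([
  [0,0,1,0,0,0],
  [0,0,2,0,0,0],
  [0,0,3,0,0,0],
  [0,0,4,0,0,0],
  [0,0,5,0,0,0],
  [0,0,6,0,0,0],
  [0,0,6,0,0,0],
  [0,0,6,0,0,0],
])

```text
t: 16.57
tool_pos: [632.8, 104.0, 116.1]
orientation: [[-0.042, 0.999, -0.0], [0.999, 0.042, -0.0], [-0.0, -0.0, -1.0]]
ft_force: [-0.5, -0.6, -1.1]
opening: 0.225
grip_force: 58.7
```

Tip is now about 7 mm into the gap with no contact force. Continuing slowly.

Emit:
servo_tool([
  [0,0,1,0,0,0],
  [0,0,2,0,0,0],
  [0,0,3,0,0,0],
  [0,0,4,0,0,0],
  [0,0,5,0,0,0],
  [0,0,6,0,0,0],
  [0,0,6,0,0,0],
  [0,0,6,0,0,0],
])

```text
t: 17.23
tool_pos: [632.8, 103.9, 110.0]
orientation: [[-0.042, 0.999, -0.0], [0.999, 0.042, -0.0], [-0.0, -0.0, -1.0]]
ft_force: [-0.0, 0.9, -1.0]
opening: 0.229
grip_force: 58.7
```

Emit:
servo_tool([
  [0,0,0.7,0,0,0],
  [0,0,1.4,0,0,0],
  [0,0,2.1,0,0,0],
  [0,0,2.8,0,0,0],
  [0,0,3.5,0,0,0],
  [0,0,4,0,0,0],
  [0,0,4,0,0,0],
  [0,0,4,0,0,0],
])

```text
t: 17.9
tool_pos: [632.9, 104.0, 106.1]
orientation: [[-0.042, 0.999, -0.0], [0.999, 0.042, -0.0], [-0.0, -0.0, -1.0]]
ft_force: [-0.9, 0.8, -0.9]
opening: 0.225
grip_force: 58.7
```

Emit:
servo_tool([
  [0,0,0.6,0,0,0],
  [0,0,1.2,0,0,0],
  [0,0,1.8,0,0,0],
  [0,0,2.4,0,0,0],
  [0,0,3,0,0,0],
  [0,0,3,0,0,0],
  [0,0,3,0,0,0],
  [0,0,3,0,0,0],
])

```text
t: 18.57
tool_pos: [632.9, 103.9, 103.2]
orientation: [[-0.042, 0.999, -0.0], [0.999, 0.042, -0.0], [-0.0, -0.0, -1.0]]
ft_force: [-0.5, 0.1, -1.6]
opening: 0.229
grip_force: 58.7
```

Emit:
servo_tool([
  [0,0,0.5,0,0,0],
  [0,0,1,0,0,0],
  [0,0,1.5,0,0,0],
  [0,0,2,0,0,0],
  [0,0,2.5,0,0,0],
  [0,0,2.5,0,0,0],
  [0,0,2.5,0,0,0],
  [0,0,2.5,0,0,0],
])

```text
t: 19.23
tool_pos: [632.9, 104.0, 100.6]
orientation: [[-0.042, 0.999, -0.0], [0.999, 0.042, -0.0], [-0.0, -0.0, -1.0]]
ft_force: [-0.0, -0.7, -2.1]
opening: 0.226
grip_force: 58.7
```

Emit:
servo_tool([
  [0,0,0.5,0,0,0],
  [0,0,1,0,0,0],
  [0,0,1.5,0,0,0],
  [0,0,2,0,0,0],
  [0,0,2,0,0,0],
  [0,0,2,0,0,0],
  [0,0,2,0,0,0],
  [0,0,2,0,0,0],
])

```text
t: 19.9
tool_pos: [633.0, 104.0, 98.9]
orientation: [[-0.042, 0.999, 0.0], [0.999, 0.042, 0.0], [0.0, 0.0, -1.0]]
ft_force: [-1.2, 0.4, 2.1]
opening: 0.229
grip_force: 59.0
```

Emit:
servo_tool([
  [0,0,0.4,0,0,0],
  [0,0,0.8,0,0,0],
  [0,0,1.2,0,0,0],
  [0,0,1.5,0,0,0],
  [0,0,1.5,0,0,0],
  [0,0,1.5,0,0,0],
  [0,0,1.5,0,0,0],
  [0,0,1.5,0,0,0],
])

```text
t: 20.57
tool_pos: [633.0, 104.0, 97.4]
orientation: [[-0.042, 0.999, 0.0], [0.999, 0.042, 0.0], [0.0, 0.0, -1.0]]
ft_force: [-1.1, 0.0, 5.5]
opening: 0.227
grip_force: 59.3
```

Emit:
servo_tool([
  [0,0,0.4,0,0,0],
  [0,0,0.8,0,0,0],
  [0,0,1.2,0,0,0],
  [0,0,1.4,0,0,0],
  [0,0,1.4,0,0,0],
  [0,0,1.4,0,0,0],
  [0,0,1.4,0,0,0],
  [0,0,1.4,0,0,0],
])

```text
t: 21.23
tool_pos: [633.0, 104.0, 96.2]
orientation: [[-0.042, 0.999, 0.0], [0.999, 0.042, 0.0], [0.0, 0.0, -1.0]]
ft_force: [-2.5, -0.4, 7.2]
opening: 0.229
grip_force: 59.7
```

Run:
```python
from h import *
p=arm.read_camera("wrist"); s=arm.read_state(); print(s["ft_force"],s["tool_pos"],s["torque"],s["t"])
p2=arm.read_camera("scene"); s=arm.read_state(); print(s["ft_force"],s["tool_pos"],s["t"])
a=cv2.resize(p["image"][0:300,140:540],(400,300)); b=cv2.resize(p2["image"][150:260,290:437],(400,300),interpolation=cv2.INTER_CUBIC)
cv2.imwrite("pics/w5.png",np.hstack([a,b]))
```

```text
[-1.47846536  0.08804827  5.6435089 ] [633.04032389 104.00727256  96.17906013] [0.02997179 0.49256094 0.01927635] 21.2833
[-2.50493961  0.79091392  6.12233955] [633.06095173 103.99361969  96.19994771] 21.3333
```

View pics/w5.png

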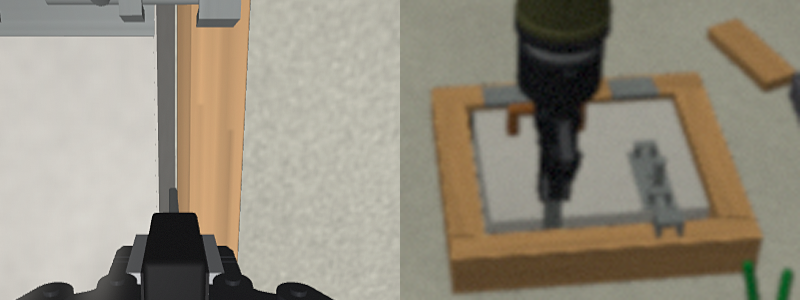

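The blade sits in the gap beside the bolt, which is still in its keeper; push is about 6–7 N. I'll add a little to be mid-band.

Emit:
servo_tool([
  [0,0,0.4,0,0,0],
  [0,0,0.8,0,0,0],
  [0,0,1,0,0,0],
  [0,0,1,0,0,0],
  [0,0,1,0,0,0],
  [0,0,1,0,0,0],
  [0,0,1,0,0,0],
  [0,0,1,0,0,0],
])

```text
t: 22.0
tool_pos: [633.1, 104.0, 95.4]
orientation: [[-0.042, 0.999, 0.001], [0.999, 0.042, 0.0], [0.0, 0.001, -1.0]]
ft_force: [-2.0, -0.0, 7.8]
opening: 0.229
grip_force: 59.9
```

Emit:
servo_tool([
  [0,0,0,0,0,0],
  [0,0,0,0,0,0],
  [0,0,0,0,0,0],
  [0,0,0,0,0,0],
  [0,0,0,0,0,0],
  [0,0,0,0,0,0],
  [0,0,0,0,0,0],
  [0,0,0,0,0,0],
])

```text
t: 22.67
tool_pos: [633.1, 104.0, 95.4]
orientation: [[-0.042, 0.999, 0.001], [0.999, 0.042, 0.0], [0.0, 0.001, -1.0]]
ft_force: [-1.3, 0.0, 8.0]
opening: 0.225
grip_force: 59.9
```

```bash
python3 -c "
from bench import arm
print(arm.close_job())"
```

```text
the job is handed in; nothing more can be done
None
```

The job is handed in: the bolt is pushed to its end stop in the keeper (it moved about 25 of the 36 mm, then held against a 33 N push, so I take it that it started partly forward), and the still-gripped gauge is upright about 28 mm down the gap with about 8 N of push.

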